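Unlock the ingredient safe in the chocolate kitchen

TASK

Take the red-handled key from its wooden stand, slide it gently all the way down into the keyhole of the steel ingredient safe until its collar meets the brass lock plate, then turn it clockwise (seen from above) until the drawer springs open. Let go and leave the key standing in the lock in its turned position; do not force anything (the lock plate must not be pushed down with more than about 25 N) and leave the tub, the bowl and the spatula where they are.

Things in the scene. Friction and masses are not known exactly. Their poses are not given: they have to be found in the camera images.
- key: Steel key, red handle, 64 mm long, about 60 g, upright in the wooden stand. Origin: centre of the underside of its bit, the lowest point; z up the shank, x along the bit's width. Bit 20 wide (x), 5 thick (y), from 0 to 8 mm; shank 5 mm in diameter; collar 16 mm in diameter from 20 to 24 mm. A half turn about z makes no difference: it works either way round.
- key_bow (a point): Middle of the key's flat red bow, 49 mm above the key's origin, axes as the key's. The bow is 28 mm wide (x), 10 mm thick (y) and 30 mm high (34 to 64 mm above the key's origin); below it a neck of 8 mm diameter down to the collar. Grip it from above across its thickness (y).
- stand: Fixed dark wooden block 64 x 50 x 60 mm high with a slot 26 mm deep in its top, in which the key hangs on its collar (key origin 40 mm above the work surface, key x along the stand's x). Origin: centre of the underside. Lift the key straight up.
- safe: Fixed stainless box 220 x 220 x 110 mm high, a grey drawer in its -x face (towards the robot) and on its lid a flat brass lock plate, 60 mm (x) by 70 mm (y), 5 mm proud, centred on the keyhole. Origin: centre of the underside, z up.
- safe_lock (a point): Nominal keyhole, at the height of the plate's top face, 30 mm from the safe's centre towards its -x; axes as the safe's. The true keyhole lies up to 9 mm to either side along y (not measured: look or feel for it), exact along x. It is a square-edged slot 24 mm long (x), 7 mm wide (y), through the 8 mm thick plate.
- lock_depth (a point): Point 20 mm straight below safe_lock: the depth of the key's origin when fully home, collar on the plate; only with the bit wholly below the plate can the key turn. From 10 mm depth a spring plunger pushes the key up with 2 N, growing to 5 N when home. Turned and let go, the key rises about 4 mm and is then caught under the plate.
- cylinder (a joint): Lock cylinder, rad: 0 locked, grows clockwise seen from above, stop at 1.3. Friction about 0.04 N m; it stays where it is left. The key has about 0.15 rad of play in it. Turning lifts a hidden bolt, which frees the drawer at 0.85 to 1.1 (later the more the plate is pressed down).
- plate (a joint): The brass lock plate (8 mm thick, with the lock cylinder below it) sits on a rubber gasket and sinks into the lid under load, 0.1 mm for each newton: m, 0 unloaded, grows downwards. It must never be sunk by 2.5 mm (25 N).
- drawer (a joint): Drawer of the safe, m: 0 shut, grows as it comes out towards the safe's -x; once the bolt is clear a spring drives it out to 0.05.
- tub: Clear plastic tub with chocolate, 96 mm across, 75 mm high, loose. Origin: centre of its underside. Leave it alone.
- bowl: Steel bowl, 110 mm across, 50 mm high, loose. Origin: centre of its underside. Leave it alone.
- spatula: Spatula with a yellow handle, loose, lying flat. Leave it alone.
Things that resemble listed ones, but are neither listed nor needed, are in the scene too. Leave any white look-alike of the key alone.

How it is judged:
By the outcome, as a careful person would: the job done as asked, in the order asked, and still so for the second after the job is handed in, with the robot touching nothing.
It also fails if it takes over 64 s, if anything falls off the work surface, if the arm or the gripper's body presses on something with over 40 N, if the wrist force passes 120 N, or if a joint passes its speed limit or range.

ROBOT

A 7-joint arm with a two-finger parallel gripper is mounted at the origin on the work surface. World frame = base frame: x ahead of the robot, y to its left, z up, the work surface at z = 0. Lengths are in mm, angles in rad, forces in N, time in s.
With the tool pointing down it reaches from about 350 to 900 mm from the base axis. Payload 7.2 kg.
Tool frame: the origin (TCP) lies midway between the tips of the shut fingers; the grasp point (between the pads) lies 19 mm behind it; z points along the fingers, y is the line along which they close (so a half turn about z gives the same grasp; the last joint's range is limited). The gripper opens to 85 mm and grips with 20 to 120 N. Pads are 22 mm wide; open, the fingers measure 114 mm over their backs; the gripper's body (76 mm by 85 mm) begins 54 mm behind the grasp point. The pads swing forward as they close: fully open they stand 13 mm farther back than shut.
Start: joints at [1.036, 0.411, -0.013, 1.596, 0.006, 1.134, -0.082], TCP at [281.259, -558.142, 231.297] pointing down, gripper open.
Joint ranges: [-2.95, 2.95], [-0.29, 1.99], [-1.47, 1.44], [0.14, 2.54], [-1.03, 4.17], [0.13, 1.85], [-2.86, 2.86]. Speed limits (rad/s): [2.39, 2.39, 3.01, 3.01, 3.14, 3.14, 3.14].

INTERFACE

Orientations are given as a unit quaternion [w, x, y, z].
In Python, from workcell import sense, cams, workorder gives the robot as it stands.
- The arm moves only by the shell command python3 -m creep 'ROWS' [FORCE]. ROWS is text: rows parted by semicolons, each of 7 numbers parted by spaces: the opening, from 0 (shut) to 1 (fully open), then the shift along the world's x, y, z in m, then the turn, a rotation vector about the world's x, y, z in degrees. In form: hand dx dy dz ax ay az; .... A call has 1 to 12 rows; each row shifts and turns the commanded pose from where the row before left it; what a row does not reach is not made up. A row lasts 1/12 s, in which the tool goes at most 41.7 mm and 7.16 degrees, less where a joint would pass 70% of its speed; a pose out of reach is approached as far as the arm can. A call is refused whole if a number of a shift passes 0.0417 or a number of a turn 7.16, either way. A call with a gripper value outside its range is refused whole. The fingers move at their own pace and stop on an object; FORCE is the grip in N (left out, the last holds). Time passes only in rows, so rows that do not move let the fingers close. It gives the time, the measured TCP pose, the force, the opening and the grip force at its end, in the units of the state.
- sense(): the state, without advancing time (a new reading comes with each control period).
- cams.read_camera(name): name is "scene" or "top" or "wrist"; returns a dict with "color" (480x640x3 uint8, red, green, blue), "K" (3x3 intrinsics, pixels), "R" (3x3) and "t" (3): a world point X has camera coordinates R X + t. Camera axes: x right, y down, z forward; pixel columns grow to the right and rows downward; lengths in mm; the calibration is good to about 2 mm. A picture is of the moment at which its call begins. There is no depth.
- workorder.hand_in(): hands the job in; it is judged then, once.
The state is a dict: "clock": time; "joint_pos": joint angles; "joint_vel": joint speeds; "joint_efforts": joint torques, N m; "position": TCP position; "eef_rot": TCP orientation; "wrist_force": force on the tool from outside, world axes, zero at the start; "torque": the same for the moment, N m; "width": finger opening in mm; "grasp_force": force on a finger pad.
Only numpy, scipy, OpenCV 4.12 (cv2) and the standard library are available. Lean on these libraries where they do the work, as an engineer would, in place of code of your own. Each camera call takes 0.05 s, during which the arm holds its last target. There are 200 camera calls.

## Working session

There is one attempt and no reset: what is moved stays moved. The work goes in short steps, Python scripts to look and compute and a shell command to move; the robot and the scene stay as the last step left them, time stands still between calls to the robot, and variables do not carry over. Pictures are saved under pics/ and viewed, at most 10 in all, crops included, and the job is handed in when it is done.

```bash
ls; mkdir -p pics
cat > h.py <<'E'
import numpy as np, cv2, pickle
from workcell import sense, cams, workorder
def snap(n, f):
    c=cams.read_camera(n); cv2.imwrite(f'pics/{f}.png', c['color'][:,:,::-1]); pickle.dump(c,open(f'pics/{f}.pkl','wb')); return c
def load(f): return pickle.load(open(f'pics/{f}.pkl','rb'))
def ray(c,u,v,z):
    R=np.array(c['R']);t=np.array(c['t']);d=R.T@np.linalg.inv(c['K'])@[u,v,1];o=-R.T@t
    return o+d*(z-o[2])/d[2]
def proj(c,X):
    p=np.array(c['K'])@(np.array(c['R'])@X+np.array(c['t'])); return p[:2]/p[2]
def crop(f,g,x0,y0,x1,y1,s):
    im=cv2.imread(f'pics/{f}.png')[y0:y1,x0:x1]; cv2.imwrite(f'pics/{g}.png',cv2.resize(im,None,fx=s,fy=s,interpolation=cv2.INTER_CUBIC))
E
python3 - <<'E'
from h import *
a=snap('top','top0');b=snap('scene','scene0');
for c in(a,b): print(-np.array(c['R']).T@np.array(c['t']), np.array(c['K'])[0,0])
print(sense())
E
```

```text
pics
[ 426.82208751   -7.71047391 1109.29849945] 568.5460674564531
[1107.0752352  322.3972853  818.5883684] 558.1395016488026
{'clock': 0.1, 'joint_pos': array([ 1.03577497,  0.4118243 , -0.01272035,  1.59699009,  0.00561309,
        1.13434327, -0.08223451]), 'joint_vel': array([-0.00199524, -0.00226866,  0.00054276, -0.00083013, -0.00133879,
       -0.00144068, -0.00029139]), 'joint_efforts': array([ 3.31501105e-03, -6.01823688e+01,  6.84526842e-01, -3.00087547e+01,
        1.40315661e-02,  6.42669373e-03, -4.48936316e-05]), 'position': array([ 281.03078846, -557.71826167,  230.52224055]), 'eef_rot': array([-7.28147479e-04,  9.72882540e-01,  2.31298462e-01, -2.33395364e-04]), 'wrist_force': array([-0.53646372,  0.31911133,  0.34573415]), 'torque': array([ 0.01176072, -0.01173448,  0.03410948]), 'grasp_force': 0.0, 'width': 85.15822151463942}
```

View pics/top0.png

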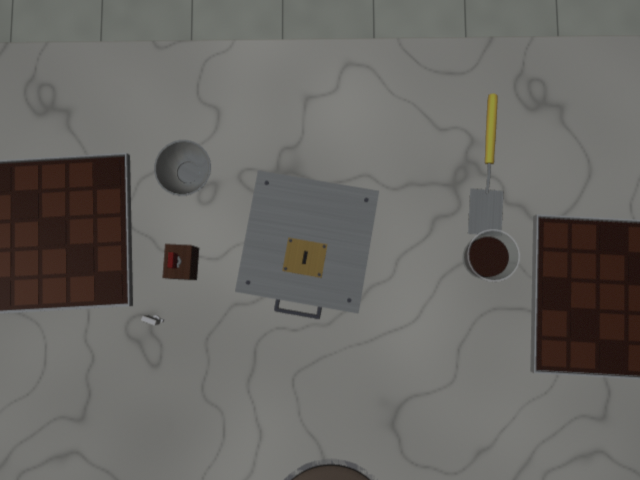

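View pics/scene0.png

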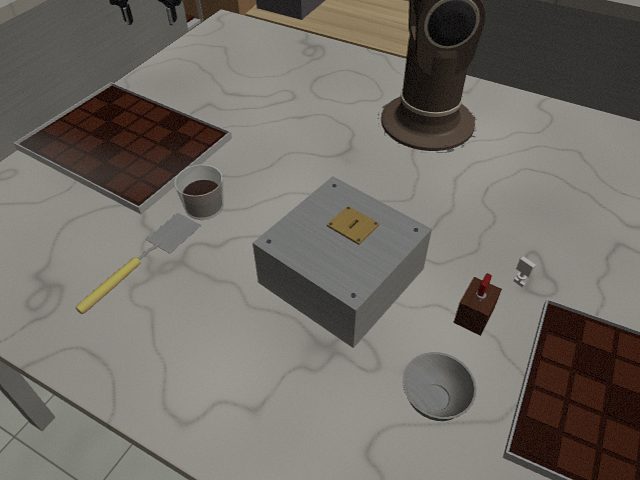

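The top view shows the stand with the red key near (178,262), the safe with the brass plate at (305,257), and the white look-alike at (152,320). The scene view shows the same layout from behind. I'll enlarge both.

Run:
```python
from h import *
a=cv2.imread('pics/top0.png')
k=lambda x0,y0,x1,y1,s:cv2.resize(a[y0:y1,x0:x1],None,fx=s,fy=s,interpolation=cv2.INTER_CUBIC)
L=k(155,235,205,285,8);R=k(280,230,330,280,8)
S=cv2.resize(k(230,160,390,320,1),(400,400)); 
cv2.imwrite('pics/c1.png',np.hstack([L,R]))
```

```text
(no output)
```

View pics/c1.png

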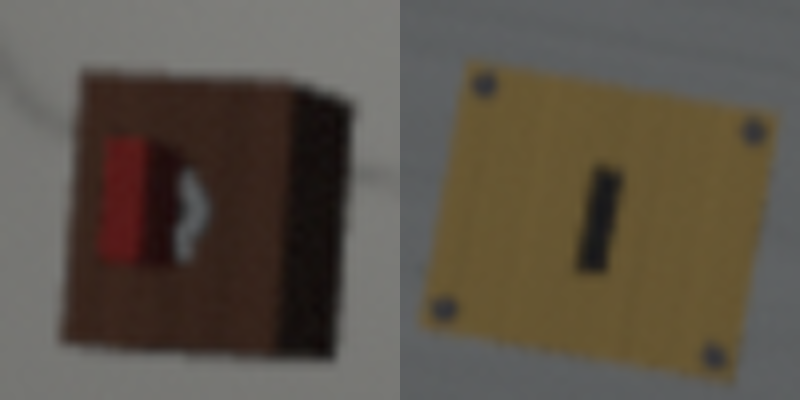

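Run:
```python
from h import *
c=load('top0')
def q(pts,x0,y0,z): return np.array([ray(c,(x+.5)/8-.5+x0,(y+.5)/8-.5+y0,z) for x,y in pts])
def rep(n,P):
    m=P.mean(0); ax=(P[0]+P[1]-P[2]-P[3])/2; ay=(P[0]+P[3]-P[1]-P[2])/2
    print(n,m.round(1),'L',np.linalg.norm(ax).round(1),np.linalg.norm(ay).round(1),'yaw',np.degrees([np.arctan2(ax[1],ax[0]),np.arctan2(-ay[0],ay[1])]).round(1))
rep('stand',q([(82,70),(292,82),(275,350),(62,342)],155,235,60))
rep('bow',q([(103,137),(148,137),(140,266),(98,262)],155,235,104))
rep('plate',q([(67,62),(377,113),(335,383),(22,325)],280,230,115))
rep('slot',q([(197,167),(222,171),(207,273),(176,271)],280,230,115))
rep('safe',np.array([ray(c,u,v,110) for u,v in[(259,170),(379,190),(358,312),(236,291)]]))
from scipy.spatial.transform import Rotation as Ro
w,x,y,z=sense()['eef_rot'];print(Ro.from_quat([x,y,z,w]).as_matrix().round(3))
```

```text
stand [494.5 284.   60. ] L 62.7 49.4 yaw [-2.6 -3. ]
bow [494.  284.2 104. ] L 28.3 9.7 yaw [-1.6 -2.9]
plate [496.3  43.8 115. ] L 59.2 69.4 yaw [ -9.3 -10.3]
slot [496.3  43.8 115. ] L 22.9 6.2 yaw [-10.   -6.5]
safe [526.8  38.2 110. ] L 219.1 217.2 yaw [-10.3 -10. ]
[[ 0.893  0.45  -0.001]
 [ 0.45  -0.893  0.001]
 [-0.    -0.002 -1.   ]]
```

```bash
python3 -m creep '1 0.0089 0.035 0 0 0 6.275;1 0.0089 0.035 0 0 0 6.275;1 0.0089 0.035 0 0 0 6.275;1 0.0089 0.035 0 0 0 6.275;1 0.0089 0.035 0 0 0 6.275;1 0.0089 0.035 0 0 0 6.275;1 0.0089 0.035 0 0 0 6.275;1 0.0089 0.035 0 0 0 6.275;1 0.0089 0.035 0 0 0 6.275;1 0.0089 0.035 0 0 0 6.275;1 0.0089 0.035 0 0 0 6.275;1 0.0089 0.035 0 0 0 6.275'
```

```text
clock: 1.1
position: [387.9, -136.4, 231.3]
eef_rot: [0.0, 0.627, 0.779, -0.0]
wrist_force: [1.2, 0.3, -0.5]
width: 85.4
grasp_force: 0.0
```

```bash
python3 -m creep '1 0.0089 0.035 0 0 0 6.25;1 0.0089 0.035 0 0 0 6.25;1 0.0089 0.035 0 0 0 6.25;1 0.0089 0.035 0 0 0 6.25;1 0.0089 0.035 0 0 0 6.25;1 0.0089 0.035 0 0 0 6.25;1 0.0089 0.035 0 0 0 6.25;1 0.0089 0.035 0 0 0 6.25;1 0.0089 0.035 0 0 0 6.25;1 0.0089 0.035 0 0 0 6.25;1 0.0089 0.035 0 0 0 6.25;1 0 0 0 0 0 6.25'
python3 - <<'E'
from h import *
c=snap('wrist','w1'); s=sense(); print(s['position'],2*np.degrees(np.arctan2(s['eef_rot'][2],s['eef_rot'][1])),s['joint_pos'],-np.array(c['R']).T@np.array(c['t']))
print(proj(c,[494,284,104]))
E
```

```text
clock: 2.1
position: [485.3, 254.5, 231.4]
eef_rot: [-0.0, 0.02, 1.0, 0.003]
wrist_force: [-0.5, 0.2, -0.2]
width: 85.5
grasp_force: 0.0
[485.10201665 251.15100383 230.82764395] 178.11529797940963 [ 0.10854252  0.41018544 -0.87790714  1.74716545  0.34026506  1.1454741
  0.66652608] [418.03239096 256.26802613 373.3436947 ]
[366.10190447 240.55548434]
```

View pics/w1.png

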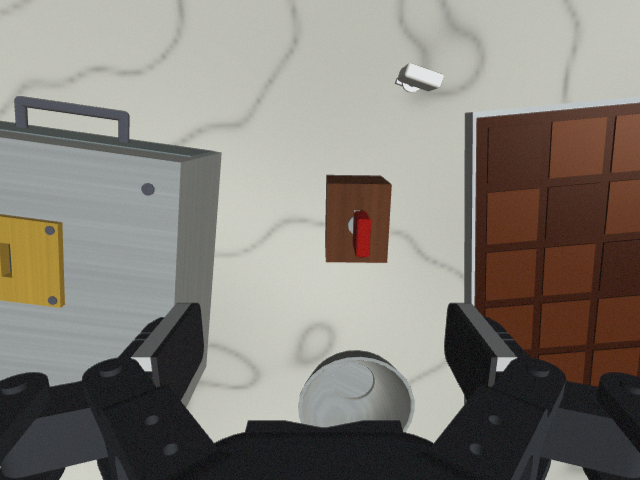

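The wrist view shows the red bow at about (362,233) in the stand, close to the predicted (366,240), and the brass plate with its slot at (5,260). I'll enlarge the key.

Run:
```python
from h import *
crop('w1','w1c',310,160,410,280,5)
c=load('w1')
from scipy.spatial.transform import Rotation as Ro
for n,ctr,h,yaw in[('stand',[494.5,284,60],(32,25),-2.8),('bow',[494.2,284.1,104],(14,5),-2.8)]:
    r=Ro.from_euler('z',yaw,degrees=True).as_matrix()
    print(n,[((proj(c,np.array(ctr)+r@[sx*h[0],sy*h[1],0])-[310,160]+.5)*5).round(0) for sx,sy in[(1,1),(1,-1),(-1,-1),(-1,1)]])
```

```text
stand [array([401., 526.]), array([ 93., 524.]), array([ 98., 131.]), array([422., 134.])]
bow [array([316., 504.]), array([244., 503.]), array([251., 307.]), array([324., 308.])]
```

View pics/w1c.png

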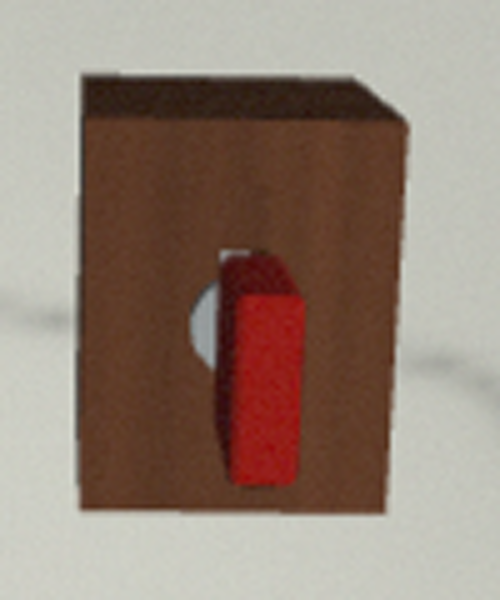

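```bash
python3 -m creep '1 0.0035 0.018 -0.03 0 0 0;1 0.0035 0.018 -0.03 0 0 0;1 0 0 -0.02 0 0 0;1 0 0 0 0 0 0;1 0 0 0 0 0 0;1 0 0 0 0 0 0'
python3 - <<'E'
from h import *
c=snap('wrist','w2'); s=sense(); print(s['position'],2*np.degrees(np.arctan2(s['eef_rot'][2],s['eef_rot'][1])))
crop('w2','w2c',250,80,450,380,2)
from scipy.spatial.transform import Rotation as Ro
r=Ro.from_euler('z',-2.8,degrees=True).as_matrix()
print([((proj(c,np.array([493,283,104])+r@[sx*14,sy*5,0])-[250,80]+.5)*2).round(0) for sx,sy in[(1,1),(1,-1),(-1,-1),(-1,1)]])
m=c['color'].astype(int); k=(m[:,:,0]>150)&(m[:,:,1]<60)
v,u=np.nonzero(k); print(len(u), cv2.minAreaRect(np.float32(np.c_[u,v])))
E
```

```text
clock: 2.65
position: [493.6, 282.2, 152.4]
eef_rot: [0.0, 0.027, 1.0, -0.0]
wrist_force: [0.3, 0.3, 1.4]
width: 85.6
grasp_force: 0.0
[493.83356937 282.40483951 152.88446978] 176.92467307302988
[array([172., 428.]), array([132., 428.]), array([131., 321.]), array([172., 321.])]
159 ((325.0, 265.0), (48.0, 14.0), 90.0)
```

View pics/w2c.png

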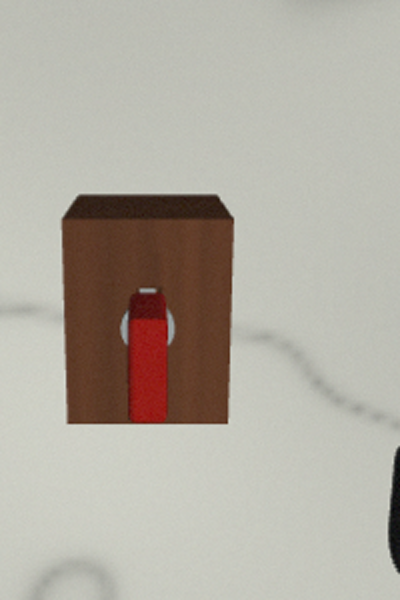

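```bash
python3 -m creep '1 0 0 -0.03 0 0 0;1 0 0 -0.03 0 0 0;1 0 0 -0.015 0 0 0;1 0 0 -0.006 0 0 0;1 0 0 0 0 0 0;0.4 0 0 0 0 0 0;0.2 0 0 0 0 0 0;0.1 0 0 0 0 0 0;0 0 0 0 0 0 0;0 0 0 0 0 0 0;0 0 0 0 0 0 0;0 0 0 0 0 0 0' 60;  python3 -m creep '0 0 0 0 0 0 0;0 0 0 0 0 0 0' 60
```

```text
clock: 3.7
position: [493.1, 282.9, 70.7]
eef_rot: [0.0, 0.026, 1.0, 0.0]
wrist_force: [0.3, -0.6, 3.3]
width: 9.7
grasp_force: 58.9
clock: 3.87
position: [493.2, 282.9, 70.7]
eef_rot: [0.0, 0.026, 1.0, -0.0]
wrist_force: [-0.4, -1.4, 5.8]
width: 9.1
grasp_force: 59.2
```

```bash
python3 -m creep '0 0 0 0.004 0 0 0;0 0 0 0.008 0 0 0;0 0 0 0.012 0 0 0;0 0 0 0.016 0 0 0;0 0 0 0.02 0 0 0;0 0 0 0.02 0 0 0;0 0 0 0.02 0 0 0;0 0 0 0.01 0 0 0;0 0 0 0 0 0 0;0 0 0 0 0 0 0;0 0 0 0 0 0 0;0 0 0 0 0 0 0'
python3 - <<'E'
from h import *
c=snap('wrist','w3'); s=snap('scene','s3'); a=snap('top','t3')
x=sense()
print(x['position'],x['wrist_force'],x['width'],2*np.degrees(np.arctan2(x['eef_rot'][2],x['eef_rot'][1])))
p=proj(s,[493,283,160]);print(p, proj(c,[493,283,160]),proj(a,[493,283,200]))
W=cv2.imread('pics/w3.png');S=cv2.imread('pics/s3.png');u,v=p.astype(int)
S=cv2.resize(S[v-75:v+75,u-50:u+50],(400,600),interpolation=cv2.INTER_CUBIC)
cv2.imwrite('pics/v3.png',np.hstack([cv2.resize(W[180:480,220:420],(400,600),interpolation=cv2.INTER_CUBIC),S]))
E
```

```text
clock: 4.87
position: [492.4, 282.3, 179.1]
eef_rot: [-0.001, 0.026, 1.0, -0.001]
wrist_force: [-0.4, 0.0, -0.9]
width: 9.2
grasp_force: 58.5
[492.57476789 282.66494035 179.41191531] [-0.15879774 -0.96834481 -0.77626932] 9.267157987764845 177.05892091861486
[493.83553611 256.26403314] [325.68281835 292.93585281] [153.39837234 256.33933716]
```

View pics/v3.png

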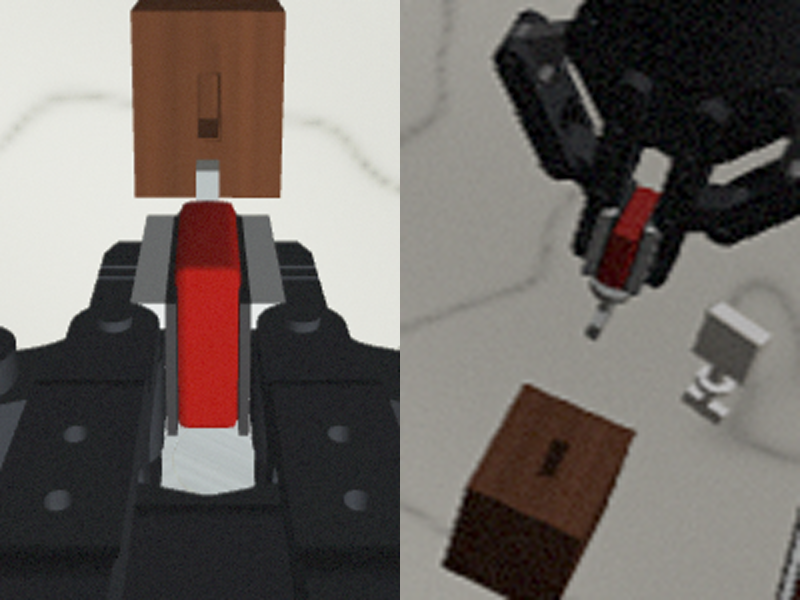

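The key hangs upright, centred between the pads, and the bit is visible below the collar at about (206,180) in the crop. Next I move it above the lock.

```bash
python3 -m creep '0 0 -0.01 0 0 0 -0.6;0 0 -0.025 0 0 0 -0.6;0 0 -0.03 0 0 0 -0.6;0 0.001 -0.03 0 0 0 -0.6;0 0 -0.03 0 0 0 -0.6;0 0.001 -0.03 0 0 0 -0.6;0 0 -0.03 0 0 0 -0.6;0 0 -0.025 0 0 0 -0.6;0 0 -0.015 0 0 0 -0.6;0 0 -0.01 -0.01 0 0 -0.6;0 0 -0.005 -0.01 0 0 -0.6;0 0 0 -0.005 0 0 -0.6'; python3 -m creep '0 0 0 0 0 0 0;0 0 0 0 0 0 0;0 0 0 0 0 0 0'
python3 - <<'E'
from h import *
c=snap('wrist','w4'); x=sense(); s=snap('scene','s4')
print(x['position'],x['wrist_force'],x['joint_pos'],2*np.degrees(np.arctan2(x['eef_rot'][2],x['eef_rot'][1])))
print([proj(c,p) for p in ([495.1,42.7,115],[495.1,42.7,125])])
W=cv2.imread('pics/w4.png');S=cv2.imread('pics/s4.png');u,v=proj(s,[495,43,130]).astype(int)
S=cv2.resize(S[v-50:v+50,u-40:u+26],(400,600),interpolation=cv2.INTER_CUBIC)
cv2.imwrite('pics/v4.png',np.hstack([cv2.resize(W[140:290,275:375],(400,600),interpolation=cv2.INTER_CUBIC),S]))
E
```

```text
clock: 6.02
position: [494.1, 41.6, 153.4]
eef_rot: [-0.001, 0.09, 0.996, -0.0]
wrist_force: [0.2, -0.5, -0.9]
width: 8.9
grasp_force: 58.5
clock: 6.27
position: [495.0, 44.4, 155.3]
eef_rot: [-0.0, 0.087, 0.996, 0.0]
wrist_force: [0.8, 0.2, -1.4]
width: 9.2
grasp_force: 58.5
[495.09762433  44.19990249 155.50176327] [-0.09143016  0.0262984  -0.06992517] [ 0.46176986  0.39266943 -0.80185958  1.94780664  0.34628624  0.94216763
  0.88622779] 169.96603732885507
[array([320.45588024, 275.147289  ]), array([320.30698747, 282.87324616])]
```

View pics/v4.png

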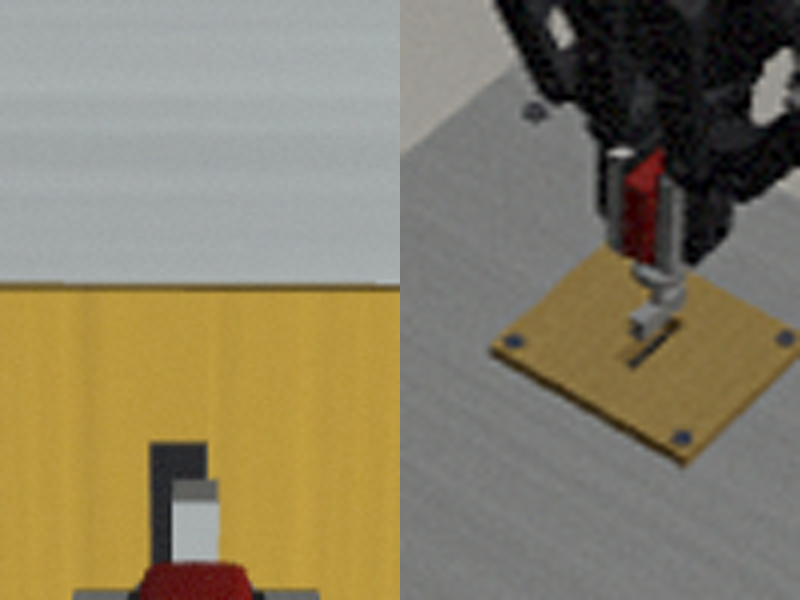

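Run:
```python
from h import *
c=load('w4')
f=lambda x,y,z: ray(c,275+(x+.5)/4-.5,140+(y+.5)/4-.5,z)
ux=np.array([np.cos(np.radians(-10)),np.sin(np.radians(-10)),0]);uy=np.array([-ux[1],ux[0],0])
s=f(178.5,443,115)+12*ux; b=f(195,480,124.8)+10*ux
print(s,b,'need in slot axes',(s-b)@ux,(s-b)@uy,'world',s-b)
for y in(443,560): print(f(150,y,115))
```

```text
[494.67920296  42.24049882 115.        ] [494.35778029  44.25581496 124.8       ] need in slot axes 0.6664955113042258 -1.92888450201674 world [ 0.32142267 -2.01531614 -9.8       ]
[482.27749958  41.03809658 115.        ]
[496.64204387  38.37721777 115.        ]
```

```bash
python3 -m creep '0 0.0003 -0.001 0 0 0 0;0 0 -0.001 0 0 0 0;0 0 0 -0.003 0 0 0;0 0 0 -0.003 0 0 0;0 0 0 -0.002 0 0 0;0 0 0 0 0 0 0;0 0 0 0 0 0 0'; python3 -m creep '0 0 0 -0.001 0 0 0;0 0 0 -0.001 0 0 0;0 0 0 -0.001 0 0 0;0 0 0 0 0 0 0'; python3 -m creep '0 0 0 -0.001 0 0 0;0 0 0 -0.001 0 0 0;0 0 0 0 0 0 0'
```

```text
clock: 6.95
position: [495.1, 40.8, 147.1]
eef_rot: [-0.0, 0.088, 0.996, 0.0]
wrist_force: [-0.2, -1.0, -0.5]
width: 9.1
grasp_force: 58.4
clock: 7.28
position: [495.4, 41.1, 144.2]
eef_rot: [0.0, 0.088, 0.996, 0.0]
wrist_force: [0.9, 1.5, -0.5]
width: 9.4
grasp_force: 58.5
clock: 7.53
position: [495.4, 41.1, 142.2]
eef_rot: [0.0, 0.088, 0.996, 0.0]
wrist_force: [0.5, 0.9, -0.3]
width: 9.3
grasp_force: 58.6
```

```bash
python3 -m creep '0 0 0.0005 0 0 0 0;0 0 0.0005 0 0 0 0;0 0 0 0 0 0 0;0 0 0 0 0 0 0'; python3 -m creep '0 0 0 -0.001 0 0 0;0 0 0 -0.001 0 0 0;0 0 0 -0.001 0 0 0;0 0 0 -0.001 0 0 0;0 0 0 0 0 0 0;0 0 0 0 0 0 0';python3 -c "
from h import *
x=sense();print(x['position'],x['wrist_force'],x['torque'])"
```

```text
clock: 7.87
position: [495.1, 41.7, 142.2]
eef_rot: [-0.0, 0.089, 0.996, -0.0]
wrist_force: [-0.8, -0.4, -0.0]
width: 9.0
grasp_force: 58.5
clock: 8.37
position: [495.2, 41.9, 138.2]
eef_rot: [-0.0, 0.088, 0.996, -0.0]
wrist_force: [-0.3, -0.1, -0.9]
width: 8.9
grasp_force: 58.5
[495.16933688  41.85869678 138.18254456] [-0.33480766 -0.14310676 -0.86803341] [-0.03791007  0.02074758  0.04250073]
```

```bash
python3 -m creep '0 0 0 -0.001 0 0 0;0 0 0 -0.001 0 0 0;0 0 0 -0.001 0 0 0;0 0 0 -0.001 0 0 0;0 0 0 0 0 0 0;0 0 0 0 0 0 0'; python3 -m creep '0 0 0 -0.001 0 0 0;0 0 0 -0.001 0 0 0;0 0 0 -0.001 0 0 0;0 0 0 -0.001 0 0 0;0 0 0 0 0 0 0;0 0 0 0 0 0 0'; python3 -m creep '0 0 0 -0.001 0 0 0;0 0 0 -0.001 0 0 0;0 0 0 -0.001 0 0 0;0 0 0 0 0 0 0;0 0 0 0 0 0 0'
```

```text
clock: 8.87
position: [495.4, 41.8, 134.4]
eef_rot: [0.0, 0.089, 0.996, -0.0]
wrist_force: [-1.3, -0.1, 1.6]
width: 9.2
grasp_force: 58.9
clock: 9.37
position: [495.3, 41.9, 130.3]
eef_rot: [0.0, 0.088, 0.996, 0.0]
wrist_force: [-0.4, -1.3, 2.7]
width: 9.3
grasp_force: 59.0
clock: 9.78
position: [495.3, 41.9, 127.3]
eef_rot: [0.0, 0.088, 0.996, 0.0]
wrist_force: [-0.8, 0.5, 4.5]
width: 8.6
grasp_force: 59.1
```

```bash
python3 -m creep '0 0 0 -0.0005 0 0 0;0 0 0 -0.0005 0 0 0;0 0 0 0 0 0 0;0 0 0 0 0 0 0'; python3 -m creep '0 0 0 -0.0005 0 0 0;0 0 0 0 0 0 0;0 0 0 0 0 0 0';python3 -m creep '0 0 0 -0.0003 0 0 0;0 0 0 0 0 0 0;0 0 0 0 0 0 0'
```

```text
clock: 10.12
position: [495.3, 41.9, 126.3]
eef_rot: [0.0, 0.088, 0.996, 0.0]
wrist_force: [-1.0, -0.5, 4.0]
width: 9.1
grasp_force: 59.1
clock: 10.37
position: [495.3, 41.8, 125.8]
eef_rot: [0.0, 0.088, 0.996, 0.0]
wrist_force: [0.5, -0.1, 3.8]
width: 9.4
grasp_force: 59.2
clock: 10.62
position: [495.3, 41.9, 125.5]
eef_rot: [0.0, 0.089, 0.996, 0.0]
wrist_force: [0.6, -0.6, 4.4]
width: 9.2
grasp_force: 59.2
```

```bash
for i in 1; do :; done; python3 -m creep '0 0 0 -0.0004 0 0 0;0 0 0 0 0 0 0;0 0 0 0 0 0 0';python3 -m creep '0 0 0 -0.0004 0 0 0;0 0 0 0 0 0 0;0 0 0 0 0 0 0'
```

```text
clock: 10.87
position: [495.3, 41.9, 125.2]
eef_rot: [0.0, 0.088, 0.996, 0.0]
wrist_force: [-1.4, 0.6, 5.8]
width: 9.0
grasp_force: 59.4
clock: 11.12
position: [495.3, 41.9, 124.9]
eef_rot: [0.0, 0.089, 0.996, -0.0]
wrist_force: [-1.3, -1.0, 6.6]
width: 9.0
grasp_force: 59.7
```

```bash
python3 -m creep '0 0 0 -0.0003 0 0 0;0 0 0 0 0 0 0;0 0 0 0 0 0 0;0 0 0 0 0 0 0'; python3 -c "
from h import *
f=[]
for i in range(4): cams.read_camera('top'); f.append(sense()['wrist_force'])
print(np.mean(f,0),sense()['position'])"
```

```text
clock: 11.45
position: [495.4, 41.9, 124.8]
eef_rot: [0.0, 0.088, 0.996, -0.0]
wrist_force: [-2.1, -0.5, 8.9]
width: 9.2
grasp_force: 60.0
[-1.50842779 -0.72337183  8.77031822] [495.33387216  41.86615577 124.76265956]
```

```bash
python3 -m creep '0 0 0 0 0 0 -3;0 0 0 0 0 0 -3;0 0 0 0 0 0 -3;0 0 0 0 0 0 -3;0 0 0 0 0 0 -3;0 0 0 0 0 0 0' 80; python3 -c "
from h import *
print(sense()['torque'])"; python3 -m creep '0 0 0 0 0 0 -3;0 0 0 0 0 0 -3;0 0 0 0 0 0 -3;0 0 0 0 0 0 -3;0 0 0 0 0 0 -3;0 0 0 0 0 0 0'; python3 -c "
from h import *
print(sense()['torque'],sense()['joint_pos'])"
```

```text
clock: 12.15
position: [495.7, 42.0, 124.7]
eef_rot: [0.001, 0.219, 0.976, 0.0]
wrist_force: [-0.4, 0.3, 5.8]
width: 8.6
grasp_force: 79.1
[-0.05111652  0.05998838  0.02959159]
clock: 12.65
position: [495.6, 41.8, 124.7]
eef_rot: [0.0, 0.345, 0.939, 0.0]
wrist_force: [-1.1, -1.0, 5.7]
width: 9.1
grasp_force: 79.1
[-0.18274278  0.03504217  0.05754799] [ 0.34597048  0.40144386 -0.65247192  1.98284778  0.31939018  0.85846368
  0.3871076 ]
```

```bash
python3 -m creep '0 0 0 0 0 0 -3;0 0 0 0 0 0 -3;0 0 0 0 0 0 -3;0 0 0 0 0 0 -3;0 0 0 0 0 0 -3;0 0 0 0 0 0 0';  python3 -m creep '0 0 0 0 0 0 -3;0 0 0 0 0 0 -3;0 0 0 0 0 0 -3;0 0 0 0 0 0 -3;0 0 0 0 0 0 -3;0 0 0 0 0 0 0'; python3 -c "
from h import *
print(sense()['torque'])"; python3 -m creep '0 0 0 0 0 0 -3;0 0 0 0 0 0 -3;0 0 0 0 0 0 -3;0 0 0 0 0 0 0;0 0 0 0 0 0 0;0 0 0 0 0 0 0'
python3 - <<'E'
from h import *
print(sense()['torque'],sense()['wrist_force'])
a=snap('top','t5');b=load('top0')
d=cv2.absdiff(a['color'],b['color']).max(2)[290:360,225:370]; print((d>40).sum()); v,u=np.nonzero(d>40)
if len(u): print(u.min()+225,u.max()+225,v.min()+290,v.max()+290)
E
```

```text
clock: 13.15
position: [495.4, 41.7, 124.7]
eef_rot: [0.0, 0.464, 0.886, -0.0]
wrist_force: [-1.0, -1.3, 6.0]
width: 9.0
grasp_force: 79.2
clock: 13.65
position: [495.3, 41.6, 124.6]
eef_rot: [0.0, 0.576, 0.817, -0.0]
wrist_force: [0.1, -1.7, 7.5]
width: 9.4
grasp_force: 79.2
[-0.3444119   0.28346638  0.00903661]
clock: 14.15
position: [495.3, 41.5, 124.7]
eef_rot: [0.0, 0.637, 0.771, -0.0]
wrist_force: [-1.9, -2.5, 8.3]
width: 9.0
grasp_force: 79.4
[-0.29170726  0.38269698  0.00501689] [-1.9448961  -2.48602939  8.27798186]
6712
239 369 290 359
```

Run:
```python
from h import *
snap('scene','s5')
A=cv2.imread('pics/t5.png')[140:380,200:420];B=cv2.imread('pics/s5.png')[130:350,230:450]
cv2.imwrite('pics/v5.png',np.hstack([cv2.resize(A,(400,436)),cv2.resize(B,(400,436))]))
```

```text
(no output)
```

View pics/v5.png

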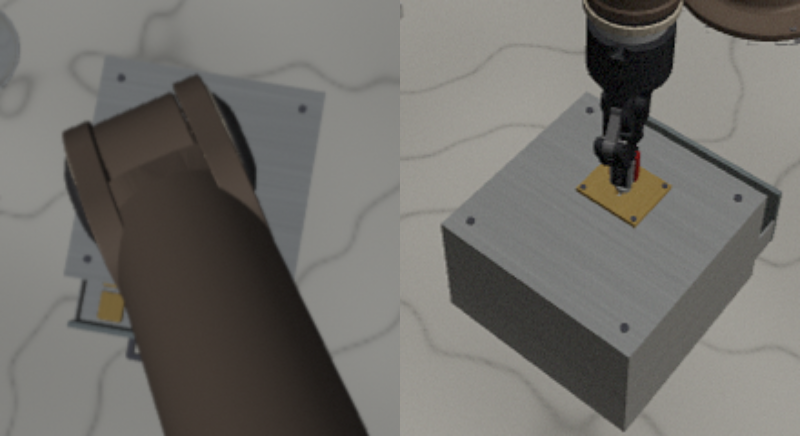

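The drawer stands open (its edge and contents show at about (100,300) on the left, its front along the far edge on the right). I'll let the key rise, then release.

```bash
python3 -m creep '0 0 0 0.001 0 0 0;0 0 0 0.001 0 0 0;0 0 0 0.001 0 0 0;0 0 0 0 0 0 0;0 0 0 0 0 0 0' 20;  python3 -m creep '0.1 0 0 0 0 0 0;0.15 0 0 0 0 0 0;0.3 0 0 0 0 0 0;0.5 0 0 0 0 0 0;0.5 0 0 0 0 0 0;0.5 0 0 0 0 0 0'
```

```text
clock: 14.67
position: [495.2, 41.6, 127.3]
eef_rot: [0.0, 0.637, 0.771, -0.0]
wrist_force: [0.2, -2.1, 3.2]
width: 9.0
grasp_force: 78.5
clock: 15.17
position: [495.1, 42.0, 127.3]
eef_rot: [-0.0, 0.637, 0.771, -0.0]
wrist_force: [0.2, 0.7, 1.1]
width: 42.9
grasp_force: 0.0
```

```bash
python3 -m creep '0.5 0 0 0.01 0 0 0;0.5 0 0 0.02 0 0 0;0.5 0 0 0.03 0 0 0;0.5 0 0 0.03 0 0 0;0.5 0 0 0.03 0 0 0;0.5 0 -0.03 0.02 0 0 0;0.5 0 -0.04 0 0 0 0;0.5 0 -0.04 0 0 0 0;0.5 0 -0.04 0 0 0 0;0.5 0 -0.03 0 0 0 0;0.5 0 -0.02 0 0 0 0;0.5 0 0 0 0 0 0'
python3 - <<'E'
from h import *
a=snap('top','t6');b=snap('scene','s6');print(sense()['wrist_force'])
A=cv2.imread('pics/t6.png')[150:350,200:400];B=cv2.imread('pics/s6.png')[130:350,230:450]
cv2.imwrite('pics/v6.png',np.hstack([cv2.resize(A,(400,400),interpolation=2),cv2.resize(B,(400,400),interpolation=2)]))
E
```

```text
clock: 16.17
position: [494.5, -163.5, 267.9]
eef_rot: [0.001, 0.64, 0.769, -0.001]
wrist_force: [0.2, -0.3, 0.2]
width: 42.4
grasp_force: 0.0
[ 1.05510563  0.42380681 -0.14739841]
```

View pics/v6.png

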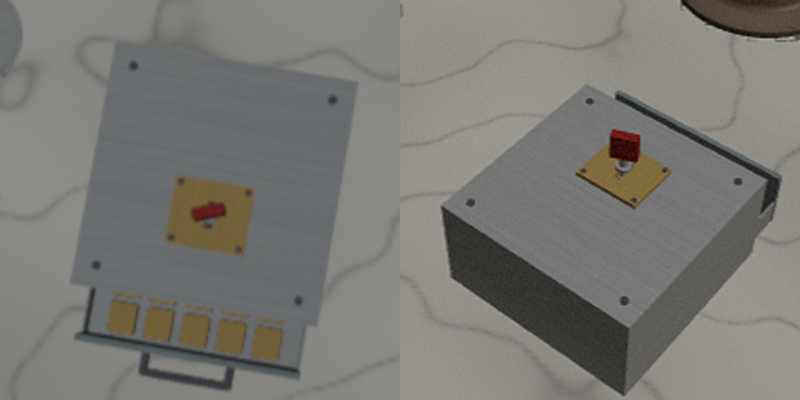

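The key stands in the lock, turned (left view, (208,212)), and the drawer is fully open with the robot clear.

```bash
python3 -c "
from h import *
print(workorder.hand_in())"
```

```text
the job is handed in; nothing more can be done
None
```

The job is handed in: the key went home gently (about 9 N at the wrist) and was turned clockwise until the drawer sprang open, and it stands turned in the lock with the robot clear and the other objects untouched.

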